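# Set the length gauge: slide the locked carriage home to its end stop

## Robot

A 6-joint arm with a two-finger parallel gripper is mounted at the origin on the work surface. World frame = base frame: x ahead of the robot, y to its left, z up, the work surface at z = 0. Lengths are in mm, angles in rad, forces in N, time in s.
With the tool pointing down it reaches from about 350 to 875 mm from the base axis. Payload 4.2 kg.
Tool frame: the origin (TCP) lies midway between the tips of the shut fingers; the grasp point (between the pads) lies 19 mm behind it; z points along the fingers, y is the direction in which the jaws open and shut (so a half turn about z gives the same grasp; the last joint's range is limited). The gripper opens to 85 mm and grips with 20 to 120 N. Pads are 22 mm wide; open, the fingers measure 114 mm over their backs; the gripper's body (76 mm by 85 mm) begins 54 mm behind the grasp point. The pads swing forward as they close: fully open they stand 13 mm farther back than shut.
Start: joints at [1.587, 0.385, 0.008, 0, -1.194, -0.259], TCP at [150.232, 606.654, 231.312] pointing down, gripper open.
Joint ranges: [-3.14, 3.14], [-1.21, 2.06], [-1.07, 1.41], [-3.16, 2.05], [-2.99, -0.16], [-3.1, 3.1]. Speed limits (rad/s): [2.79, 2.79, 3.14, 3.14, 3.14, 3.14].

## Interface

Orientations are given as a rotation vector (axis times angle).
In Python, from bench import monitor, cams, sign_off gives the robot as it stands. The module is installed in compiled form; this text tells all that it offers.
- The arm moves only by the tool apply_moves, never from a script. Its argument "targets" is a list of rows, each a list of 7 numbers: the turn, a rotation vector about the world's x, y, z scaled (see below), then the shift along the world's x, y, z scaled (see below), then the gripper command: -1 is shut, 1 is fully open, values between are in proportion. A call has 1 to 20 rows; each row is the pose to reach, as a shift and turn from the pose commanded when the call began; what a row does not reach only later rows make up. The controller multiplies each number of a shift by 100 mm and each number of a turn by 90 degrees. A row lasts 1/12 s, in which the tool goes at most 41.7 mm and 7.16 degrees, less where a joint would pass 70% of its speed; a pose out of reach is approached as far as the arm can. A call with a number of a shift or a turn outside -1 to 1 is refused whole. A call with a gripper value outside its range is refused whole. The fingers move at their own pace and stop on an object; "squeeze" is the grip in N (left out, the last holds). Time passes only in rows, so rows that repeat a pose let the fingers close. It gives the time, the measured TCP pose, the force and the opening at its end, in the units of the state.
- monitor.observe(): the state, without advancing time (a new reading comes with each control period).
- cams.read_camera(name): name is "scene" or "top" or "wrist"; returns a dict with "frame" (384x512x3 uint8, red, green, blue), "fx", "fy", "cx", "cy" (pixels), "distortion" ([k1, k2, p1, p2, k3] as OpenCV has them; the pictures are not rectified), "R" (3x3) and "t" (3): a world point X has camera coordinates R X + t. Camera axes: x right, y down, z forward; pixel columns grow to the right and rows downward; lengths in mm; the calibration is good to about 2 mm. A picture is of the moment at which its call begins. There is no depth.
- sign_off(): hands the job in, once; it reports no verdict.
The state is a dict: "t": time; "joint_pos": joint angles; "joint_vel": joint speeds; "effort": joint torques, N m; "tool_pos": TCP position; "tool_rot": TCP orientation; "contact_force": force on the tool from outside, world axes, zero at the start; "ft_torque": the same for the moment, N m; "gripper_width": finger opening in mm.
Only numpy, scipy, OpenCV 4.12 (cv2) and the standard library are available. Lean on these libraries where they do the work, as an engineer would, in place of code of your own. Each camera call takes 0.05 s, during which the arm holds its last target. There are 200 camera calls.

## Task

On the length gauge lying on the bench, press the red lock button on top of the blue carriage with a fingertip and, keeping it held down all the way, push the carriage along the rail until it rests fully against the yellow end stop. Only then let the button come up so that the carriage locks there, and move clear. Do not force the carriage along while its lock is on, do not pick anything up, and leave the other things on the bench where they are.

Things in the scene. Friction and masses are not known exactly. Their poses are not given: they have to be found in the camera images.
- rail: The length gauge's fixed aluminium rail, 420 x 64 mm and 24 mm high, bolted to the bench, black end caps. Origin: centre of its underside, on the bench. Its x axis runs along the rail, from the carriage towards the yellow end stop; y lies level across it; z is up.
- carriage (a joint): Travel in m of the blue carriage along the rail's +x; at 0 the carriage's middle lies 140 mm from the rail's middle, on its -x side; it starts between 0 and 0.05. It slides with about 2 N of friction while the lock button is pressed; with the button up a brake locks it at any place (it takes some 30 N to drag it, which is not allowed).
- carriage_nose (a point): Middle of the carriage's front face, the face that meets the end stop, 43 mm above the bench. Axes as the rail's. The carriage is a blue steel block 90 mm long (along the rail), 76 mm wide, its flat top 60 mm above the bench. At its front edge (the end-stop side) stands a blue wall 60 mm wide and 14 mm thick (its back face lies 14 mm behind this point), its top 82 mm above the bench: a fingertip on the button can lean on this wall to push the carriage.
- button_top (a point): Centre of the top face of the red lock button, 42 mm behind the carriage's nose, on the rail's middle line. Axes as the rail's. Button 40 mm long (along the rail) by 42 mm wide, flat top 72 mm above the bench when up, 64 mm when fully down; 8 mm of clear space between it and the wall in front. Sprung: starts down at about 5 N, fully down (then solid) at about 8 N; comes back up, and locks the carriage, when let go.
- lock_button (a joint): How far the lock button is pressed, in m: 0 up (carriage locked), 0.008 fully down. The brake weakens as it goes down and is off from about 0.0035 on; it counts as held down above 0.004.
- stop_face (a point): Middle of the face of the yellow end stop that the carriage's nose meets (same height, on the rail's middle line). Axes as the rail's: x points on, away from the carriage. The stop is fixed on the rail, a yellow block 32 mm long, 80 mm wide, top 64 mm above the bench, with a black screw knob of 26 mm on it, top 76 mm above the bench.
- oil_can: Loose bystander: green can, 56 mm across, 115 mm high, near the rail. Origin: centre of the underside.
- grease_jar: Loose bystander: white jar with yellow lid, 60 mm across, 75 mm high, near the rail. Origin: centre of the underside.
- battery: Loose bystander: black and yellow tool battery, 75 x 60 mm, 58 mm high, near the rail. Origin: centre of the underside.
- wood_offcut: Loose bystander: block of pale wood, 90 x 45 mm, 35 mm high, near the rail. Origin: centre of the underside.
- screwdriver: Loose bystander: screwdriver with red handle, lying on the left of the bench. Origin on its underside.
- hammer: Loose bystander: hammer with wooden handle, lying on the right of the bench. Origin on its underside.
- blue_bottle: Loose bystander: blue bottle, 70 mm across, 190 mm high, at the far left. Origin: centre of the underside.

How it is judged:
By the outcome, as a careful person would: the job done as asked, in the order asked, and still so for the second after the job is handed in, with the robot touching nothing.
It also fails if it takes over 42 s, if anything falls off the work surface, if the arm or the gripper's body presses on something with over 40 N, if the wrist force passes 120 N, or if a joint passes its speed limit or range.

## Working session

There is one attempt and no reset: what is moved stays moved. The work goes in short steps, Python scripts to look and compute and a tool call to move; the robot and the scene stay as the last step left them, time stands still between calls to the robot, and variables do not carry over. Pictures are saved under pics/ and viewed, about 8 in all and at most 12, crops included, and the job is handed in when it is done.

Besides the shell and the picture viewer there is one more tool, called after "Call:" as name(argument=value, ...) on one line, values as JSON. apply_moves: Moves the arm, as the interface text tells. Shifts and turns lie within -1 to 1; 1 stands for 100 mm of shift or 90 degrees of turn. Its arguments: {"type":"object","properties":{"targets":{"type":"array"},"squeeze":{"type":"number"}},"required":["targets"]}

```bash
mkdir -p pics
python3 - <<'E'
from bench import monitor, cams
import cv2,pickle
s=monitor.observe();print(s)
d={}
for n in ("scene","top"):
    c=cams.read_camera(n);d[n]=c;cv2.imwrite(f"pics/{n}0.png",c["frame"][:,:,::-1]);print(n,c["fx"],c["distortion"],c["R"],c["t"])
pickle.dump(d,open("d0.pkl","wb"))
E
```

```text
{'t': 0.0, 'joint_pos': array([ 1.58661928e+00,  3.85580896e-01,  6.66987149e-03, -4.85118613e-04,
       -1.19399225e+00, -2.58589400e-01]), 'joint_vel': array([ 0.0004713 , -0.00018095,  0.00254301, -0.00023379,  0.00042746,
       -0.00025685]), 'effort': array([-1.80166619e-03, -3.92291522e+01,  1.88399148e+01,  4.18613032e+00,
       -4.56679700e-03,  4.53997373e-07]), 'tool_pos': array([150.09406844, 606.13314041, 230.22617714]), 'tool_rot': array([ 3.11631008e+00, -3.80419591e-01, -2.48769609e-04]), 'contact_force': array([0.33227141, 0.07346604, 0.36192609]), 'ft_torque': array([ 0.04173202,  0.03629404, -0.04017646]), 'gripper_width': 85.49226972394335}
scene 461.3910745632317 [-0.14809128  0.          0.          0.          0.        ] [[-0.49799078  0.86717446 -0.00369217]
 [ 0.72085011  0.41158705 -0.55764794]
 [-0.4820584  -0.28036504 -0.83006936]] [ 289.66449154 -380.51484557 1875.51568894]
top 442.58918954160265 [0.03331371 0.         0.         0.         0.        ] [[ 0.01121699 -0.99993655 -0.00103893]
 [-0.98609728 -0.01088946 -0.16581188]
 [ 0.16579005  0.0028844  -0.98615685]] [ -28.27509923  578.33121794 1555.3163415 ]
```

View pics/top0.png

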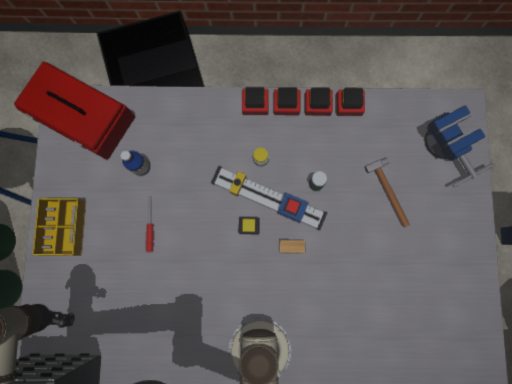

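View pics/scene0.png

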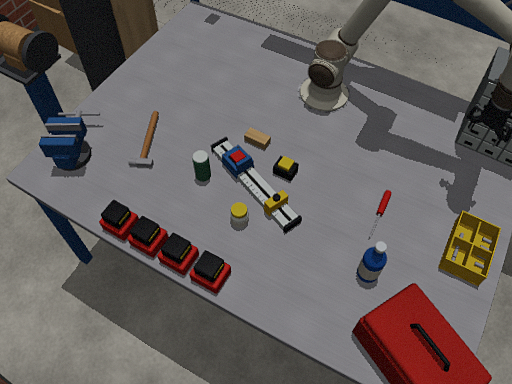

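The top view shows the gauge with end caps near (217,176) and (320,216), the red button near (292,206) and the yellow stop near (238,184). The can is at (318,180), the jar at (261,157), the battery at (249,225) and the wood at (292,246). The scene view confirms this layout.

```bash
cat > h.py <<'E'
import numpy as np,cv2
def ray(c,uv,z):
    K=np.array([[c["fx"],0,c["cx"]],[0,c["fy"],c["cy"]],[0,0,1]])
    p=cv2.undistortPoints(np.array([[uv]],float),K,np.array(c["distortion"]))[0,0]
    R=np.array(c["R"]);o=-R.T@np.array(c["t"]);d=R.T@np.r_[p,1]
    return o+d*(z-o[2])/d[2]
def blob(c,col,box):
    h=cv2.cvtColor(c["frame"],cv2.COLOR_RGB2HSV).astype(int);H,S,V=h[...,0],h[...,1],h[...,2]
    m={"red":((H<8)|(H>172))&(S>150)&(V>80),"yellow":(H>18)&(H<35)&(S>130)&(V>80),"blue":(H>100)&(H<125)&(S>120)&(V>40),"black":V<45}[col]
    k=np.zeros(m.shape,bool);k[box[1]:box[3],box[0]:box[2]]=1
    n,l,st,ce=cv2.connectedComponentsWithStats((m&k).astype(np.uint8))
    return [(st[i,4],ce[i],l==i) for i in np.argsort(-st[1:,4])+1]
E
python3 - <<'E'
import pickle;from h import *
d=pickle.load(open("d0.pkl","rb"))
B={"top":(205,160,335,235),"scene":(205,130,310,235)}
for n,c in d.items():
    for col,z in (("red",72),("yellow",64),("blue",66),("black",24)):
        for a,ce,m in blob(c,col,B[n])[:4]:
            if a>5: print(n,col,a,ce.round(1),ray(c,ce,z).round(1))
c=d["top"]
for n,uv,z in (("can",(319,179),115),("jar",(261,155),75),("bat",(249,225),58),("wood",(292,246),35)): print(n,ray(c,uv,z).round())
t=c["frame"][150:260,200:340,::-1];s=d["scene"]["frame"][125:235,195:335,::-1]
cv2.imwrite("pics/crop0.png",cv2.resize(np.vstack([t,s])[:, :],None,fx=2.7,fy=2.7,interpolation=cv2.INTER_CUBIC))
E
```

```text
scene red 109 [237.3 155.7] [ 499.7 -107.9   72. ]
scene yellow 184 [238.5 209.3] [680.2   4.4  64. ]
scene yellow 156 [275.8 199.2] [586.2  91.   64. ]
scene yellow 139 [285.5 162.5] [437.   49.1  64. ]
scene blue 336 [235.8 160.3] [ 515.6 -104.7   66. ]
scene black 265 [285.3 170.7] [442.1  53.1  24. ]
scene black 245 [244.1 171. ] [515.  -72.4  24. ]
scene black 128 [292.2 224. ] [621.3 172.7  24. ]
scene black 96 [207.1 170.5] [ 578.1 -187.4   24. ]
top red 117 [292.2 205.9] [ 496.6 -111.    72. ]
top yellow 161 [248.3 225.1] [427.7  43.5  64. ]
top yellow 148 [237.2 183.1] [577.6  86.   64. ]
top yellow 13 [260.3 160.4] [662.    4.3  64. ]
top blue 233 [292.8 207.6] [ 491.2 -113.3   66. ]
can [ 587. -202.  115.]
jar [679.   2.  75.]
bat [429.  41.  58.]
wood [ 357. -112.   35.]
```

View pics/crop0.png

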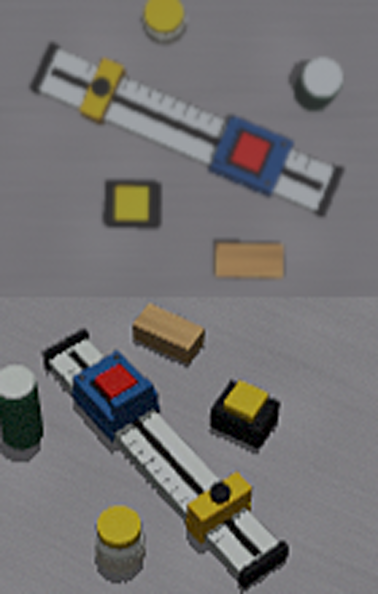

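The crop confirms it: the rail runs at about 67.7° and roughly 150 mm of travel remains. I'll shut the gripper, travel over the button and turn the jaws across the rail.

Call:
apply_moves(targets=[[0, 0, -0.034, 0.109, -0.224, 0, -1], [0, 0, -0.068, 0.218, -0.448, 0, -1], [0, 0, -0.103, 0.327, -0.672, 0, -1], [0, 0, -0.137, 0.435, -0.895, 0, -1]], squeeze=30)

```text
t: 0.43
tool_pos: [193.9, 515.8, 230.6]
tool_rot: [3.057, -0.717, 0.0]
contact_force: [0.4, -0.2, 0.6]
gripper_width: 38.8
```

Call:
apply_moves(targets=[[0, 0, -0.034, 0.109, -0.224, 0, -1], [0, 0, -0.068, 0.218, -0.448, 0, -1], [0, 0, -0.103, 0.327, -0.672, 0, -1], [0, 0, -0.137, 0.435, -0.895, 0, -1]])

```text
t: 0.77
tool_pos: [237.5, 426.2, 230.9]
tool_rot: [2.963, -1.041, -0.0]
contact_force: [-0.1, 0.5, 0.8]
gripper_width: 0.1
```

Call:
apply_moves(targets=[[0, 0, -0.034, 0.109, -0.224, 0, -1], [0, 0, -0.068, 0.218, -0.448, 0, -1], [0, 0, -0.103, 0.327, -0.672, 0, -1], [0, 0, -0.137, 0.435, -0.895, 0, -1]])

```text
t: 1.1
tool_pos: [280.9, 336.7, 231.0]
tool_rot: [2.834, -1.353, -0.0]
contact_force: [1.2, 0.8, 0.3]
gripper_width: 0.2
```

Call:
apply_moves(targets=[[0, 0, -0.034, 0.109, -0.224, 0, -1], [0, 0, -0.068, 0.218, -0.448, 0, -1], [0, 0, -0.103, 0.327, -0.672, 0, -1], [0, 0, -0.137, 0.435, -0.895, 0, -1]])

```text
t: 1.43
tool_pos: [324.3, 247.2, 231.1]
tool_rot: [2.673, -1.65, -0.0]
contact_force: [-0.4, -0.7, -1.0]
gripper_width: -0.1
```

Call:
apply_moves(targets=[[0, 0, -0.034, 0.109, -0.224, 0, -1], [0, 0, -0.068, 0.218, -0.448, 0, -1], [0, 0, -0.103, 0.327, -0.672, 0, -1], [0, 0, -0.137, 0.435, -0.895, 0, -1]])

```text
t: 1.77
tool_pos: [367.8, 157.8, 231.1]
tool_rot: [2.48, -1.928, -0.0]
contact_force: [0.2, 0.0, -0.3]
gripper_width: -0.1
```

Call:
apply_moves(targets=[[0, 0, -0.034, 0.109, -0.224, 0, -1], [0, 0, -0.068, 0.218, -0.448, 0, -1], [0, 0, -0.103, 0.327, -0.672, 0, -1], [0, 0, -0.137, 0.435, -0.895, 0, -1]])

```text
t: 2.1
tool_pos: [411.3, 68.3, 231.1]
tool_rot: [2.259, -2.183, -0.001]
contact_force: [-0.0, -0.2, -0.5]
gripper_width: -0.0
```

Call:
apply_moves(targets=[[0, 0, -0.034, 0.109, -0.224, 0, -1], [0, 0, -0.068, 0.218, -0.448, 0, -1], [0, 0, -0.103, 0.327, -0.672, 0, -1], [0, 0, -0.137, 0.435, -0.895, 0, -1]])

```text
t: 2.43
tool_pos: [454.8, -21.1, 231.0]
tool_rot: [2.011, -2.413, -0.001]
contact_force: [-0.1, 0.2, 0.3]
gripper_width: 0.2
```

Run:
```python
from bench import monitor, cams
import cv2,pickle
from h import *
s=monitor.observe();print(s["tool_pos"],s["tool_rot"],s["joint_pos"])
c=cams.read_camera("wrist");pickle.dump(c,open("w1.pkl","wb"));cv2.imwrite("pics/w1.png",c["frame"][:,:,::-1])
for col,z in (("red",72),("yellow",64),("blue",60)):
    for a,ce,m in blob(c,col,(0,0,512,384))[:3]:
        if a>100: print(col,a,ce.round(1),ray(c,ce,z).round(1))
# rail axis from end caps, top view
d=pickle.load(open("d0.pkl","rb"))["top"]
a,b=ray(d,(216.7,175.2),24),ray(d,(322.2,220.4),24);print(a,b,np.degrees(np.arctan2(*(a-b)[1::-1])),np.linalg.norm(a-b))
```

```text
[454.7964199  -21.1410583  231.03211856] [ 2.01088556e+00 -2.41314745e+00 -6.76821079e-04] [ 3.12005080e-01  9.24656085e-02 -3.86299145e-01 -2.72012280e-04
 -1.09258565e+00 -4.93234168e-01]
red 1671 [198.2 101.9] [ 496.5 -112.2   72. ]
yellow 1788 [ 66.6 234. ] [686.3   4.4  64. ]
yellow 1313 [285.6 221.9] [428.6  36.4  64. ]
yellow 1222 [166.1 264. ] [581.2  64.5  64. ]
blue 3819 [203.   97.3] [ 492.6 -116.6   60. ]
[613.17672669 165.24102759  24.        ] [ 450.71186777 -222.33985628   24.        ] 67.25770646476715 420.254413333678
```

View pics/w1.png

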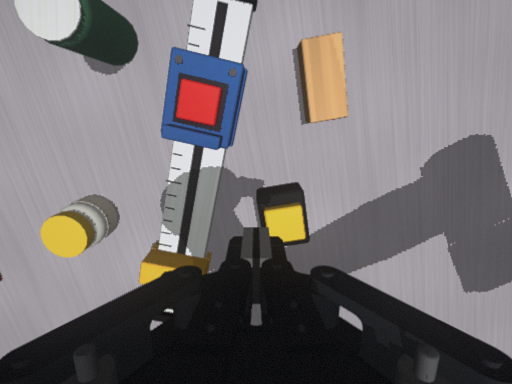

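The wrist view shows the carriage with its button at (198,102), the wall on the stop side and the stop at (175,265). Its measurement agrees with the top view within 2 mm. Next: move over the button, slightly towards the wall, and descend.

Call:
apply_moves(targets=[[0, 0, -0.034, 0.112, -0.21, 0, -1], [0, 0, -0.068, 0.225, -0.42, 0, -1], [0, 0, -0.103, 0.337, -0.63, 0, -1], [0, 0, -0.138, 0.45, -0.84, 0, -1]])

```text
t: 2.82
tool_pos: [499.8, -104.8, 230.9]
tool_rot: [1.738, -2.616, -0.001]
contact_force: [0.4, -0.3, 0.1]
gripper_width: 0.1
```

Call:
apply_moves(targets=[[0, 0, 0, 0, 0, -0.25, -1], [0, 0, 0, 0, 0, -0.5, -1], [0, 0, 0, 0, 0, -0.75, -1], [0, 0, 0, 0, 0, -1, -1], [0, 0, 0, 0, 0, -1, -1]])

```text
t: 3.23
tool_pos: [495.7, -103.9, 126.3]
tool_rot: [1.735, -2.608, -0.01]
contact_force: [-0.9, -0.5, -0.7]
gripper_width: -0.3
```

Call:
apply_moves(targets=[[0, 0, 0, 0, 0, -0.15, -1], [0, 0, 0, 0, 0, -0.3, -1], [0, 0, 0, 0, 0, -0.42, -1], [0, 0, 0, 0, 0, -0.42, -1], [0, 0, 0, 0, 0, -0.42, -1]])

```text
t: 3.65
tool_pos: [500.1, -103.8, 90.0]
tool_rot: [1.743, -2.614, 0.001]
contact_force: [0.3, 0.3, 0.1]
gripper_width: -0.2
```

Run:
```python
from bench import monitor, cams
import cv2,pickle
from h import *
s=monitor.observe();print(s["tool_pos"],s["tool_rot"],s["contact_force"])
im=[]
w=cams.read_camera("wrist");sc=cams.read_camera("scene")
cv2.imwrite("pics/w2.png",np.vstack([cv2.resize(w["frame"],(400,300)),cv2.resize(sc["frame"][110:200,190:310],(400,300),interpolation=cv2.INTER_CUBIC)])[:,:,::-1])
```

```text
[ 500.08461773 -103.84389243   89.97801606] [ 1.74269405e+00 -2.61370829e+00  5.14102865e-04] [0.25396581 0.29394012 0.11752054]
```

View pics/w2.png

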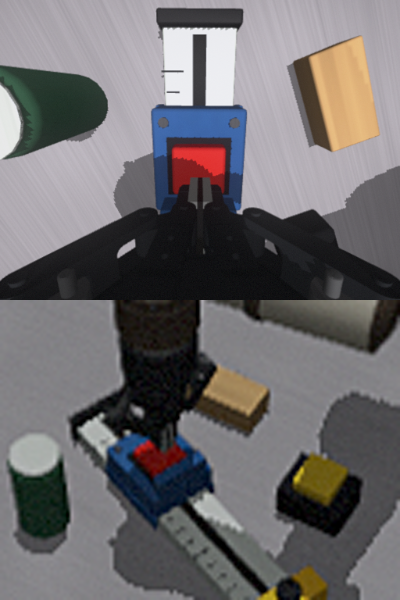

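The wrist view shows the rail upright in the picture with the tip centred on the front half of the red button, around (200,180) in the upper panel. Now a slow press.

Call:
apply_moves(targets=[[0, 0, 0, 0, 0, -0.03, -1], [0, 0, 0, 0, 0, -0.06, -1], [0, 0, 0, 0, 0, -0.09, -1], [0, 0, 0, 0, 0, -0.12, -1], [0, 0, 0, 0, 0, -0.15, -1], [0, 0, 0, 0, 0, -0.17, -1], [0, 0, 0, 0, 0, -0.19, -1], [0, 0, 0, 0, 0, -0.21, -1], [0, 0, 0, 0, 0, -0.23, -1], [0, 0, 0, 0, 0, -0.23, -1], [0, 0, 0, 0, 0, -0.23, -1]])

```text
t: 4.67
tool_pos: [499.6, -103.9, 66.8]
tool_rot: [1.742, -2.614, -0.0]
contact_force: [-2.1, 0.5, 5.8]
gripper_width: 0.0
```

Call:
apply_moves(targets=[[0, 0, 0, 0, 0, -0.02, -1], [0, 0, 0, 0, 0, -0.03, -1], [0, 0, 0, 0, 0, -0.04, -1], [0, 0, 0, 0, 0, -0.05, -1], [0, 0, 0, 0, 0, -0.05, -1], [0, 0, 0, 0, 0, -0.05, -1]])

```text
t: 5.17
tool_pos: [499.7, -103.9, 63.9]
tool_rot: [1.744, -2.613, 0.001]
contact_force: [-7.3, 3.6, 19.7]
gripper_width: 0.2
```

The button is fully down (63.9 mm, about 20 N). I'll push along the rail at u = (0.388, 0.922).

Call:
apply_moves(targets=[[0, 0, 0, 0.004, 0.009, 0, -1], [0, 0, 0, 0.012, 0.028, 0, -1], [0, 0, 0, 0.019, 0.046, 0, -1], [0, 0, 0, 0.027, 0.065, 0, -1], [0, 0, 0, 0.035, 0.083, 0, -1], [0, 0, 0, 0.043, 0.101, 0, -1], [0, 0, 0, 0.05, 0.12, 0, -1], [0, 0, 0, 0.058, 0.138, 0, -1], [0, 0, 0, 0.07, 0.166, 0, -1], [0, 0, 0, 0.081, 0.194, 0, -1], [0, 0, 0, 0.093, 0.221, 0, -1], [0, 0, 0, 0.105, 0.249, 0, -1], [0, 0, 0, 0.116, 0.277, 0, -1], [0, 0, 0, 0.116, 0.277, 0, -1]])

```text
t: 6.33
tool_pos: [511.5, -76.0, 63.9]
tool_rot: [-1.744, 2.613, -0.001]
contact_force: [-6.3, 3.4, 19.0]
gripper_width: -0.1
```

Call:
apply_moves(targets=[[0, 0, 0, 0.008, 0.018, 0, -1], [0, 0, 0, 0.019, 0.046, 0, -1], [0, 0, 0, 0.031, 0.074, 0, -1], [0, 0, 0, 0.043, 0.101, 0, -1], [0, 0, 0, 0.054, 0.129, 0, -1], [0, 0, 0, 0.066, 0.157, 0, -1], [0, 0, 0, 0.078, 0.184, 0, -1], [0, 0, 0, 0.089, 0.212, 0, -1], [0, 0, 0, 0.101, 0.24, 0, -1], [0, 0, 0, 0.112, 0.267, 0, -1], [0, 0, 0, 0.124, 0.295, 0, -1], [0, 0, 0, 0.136, 0.323, 0, -1], [0, 0, 0, 0.147, 0.35, 0, -1], [0, 0, 0, 0.155, 0.369, 0, -1], [0, 0, 0, 0.155, 0.369, 0, -1]])

```text
t: 7.58
tool_pos: [527.2, -39.1, 63.9]
tool_rot: [-1.744, 2.613, -0.002]
contact_force: [-6.2, 2.6, 17.7]
gripper_width: -0.3
```

Run:
```python
from bench import monitor, cams
import cv2,pickle
from h import *
s=monitor.observe();print(s["tool_pos"],s["contact_force"])
w=cams.read_camera("wrist");sc=cams.read_camera("scene")
cv2.imwrite("pics/w3.png",np.vstack([cv2.resize(w["frame"],(400,300)),cv2.resize(sc["frame"][130:235,200:340],(400,300),interpolation=cv2.INTER_CUBIC)])[:,:,::-1])
```

```text
[527.1582733  -39.09775798  63.94844337] [-6.19829806  2.58055187 17.65654684]
```

View pics/w3.png

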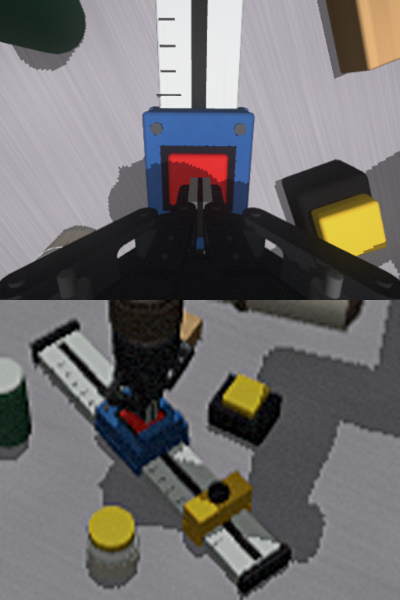

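The carriage is following the fingertip (button partly hidden under the tip at (200,180)), and the gap to the stop is shrinking. Continuing, with slower steps near the stop.

Call:
apply_moves(targets=[[0, 0, 0, 0.008, 0.018, 0, -1], [0, 0, 0, 0.019, 0.046, 0, -1], [0, 0, 0, 0.031, 0.074, 0, -1], [0, 0, 0, 0.043, 0.101, 0, -1], [0, 0, 0, 0.054, 0.129, 0, -1], [0, 0, 0, 0.066, 0.157, 0, -1], [0, 0, 0, 0.078, 0.184, 0, -1], [0, 0, 0, 0.089, 0.212, 0, -1], [0, 0, 0, 0.101, 0.24, -0.002, -1], [0, 0, 0, 0.109, 0.258, -0.002, -1], [0, 0, 0, 0.116, 0.277, -0.002, -1], [0, 0, 0, 0.116, 0.277, -0.002, -1]])

```text
t: 8.68
tool_pos: [539.0, -11.3, 63.9]
tool_rot: [-1.744, 2.612, -0.002]
contact_force: [-6.2, 1.7, 16.7]
gripper_width: 0.0
```

Call:
apply_moves(targets=[[0, 0, 0, 0.004, 0.009, 0, -1], [0, 0, 0, 0.008, 0.018, 0, -1], [0, 0, 0, 0.012, 0.028, 0, -1], [0, 0, 0, 0.016, 0.037, 0, -1], [0, 0, 0, 0.019, 0.046, 0, -1], [0, 0, 0, 0.023, 0.055, 0, -1], [0, 0, 0, 0.027, 0.065, 0, -1], [0, 0, 0, 0.027, 0.065, 0, -1]])

```text
t: 9.35
tool_pos: [541.6, -5.0, 63.9]
tool_rot: [-1.743, 2.612, -0.002]
contact_force: [-6.1, 1.5, 17.8]
gripper_width: -0.1
```

Call:
apply_moves(targets=[[0, 0, 0, 0.004, 0.009, 0, -1], [0, 0, 0, 0.008, 0.018, 0, -1], [0, 0, 0, 0.012, 0.028, 0, -1], [0, 0, 0, 0.016, 0.037, 0, -1], [0, 0, 0, 0.016, 0.037, 0, -1]])

```text
t: 9.77
tool_pos: [543.2, -1.4, 63.9]
tool_rot: [-1.743, 2.612, -0.002]
contact_force: [-5.8, 1.4, 17.7]
gripper_width: -0.2
```

Call:
apply_moves(targets=[[0, 0, 0, 0.004, 0.009, 0, -1], [0, 0, 0, 0.008, 0.018, 0, -1], [0, 0, 0, 0.012, 0.028, 0, -1], [0, 0, 0, 0.012, 0.028, 0, -1]])

```text
t: 10.1
tool_pos: [544.4, 1.5, 63.9]
tool_rot: [-1.743, 2.612, -0.002]
contact_force: [-6.9, 0.6, 18.2]
gripper_width: -0.1
```

Run:
```python
from bench import monitor, cams
import cv2
from h import *
sc=cams.read_camera("scene");tp=cams.read_camera("top")
f=lambda c,x0,y0:cv2.resize(c["frame"][y0:y0+60,x0:x0+80],(400,300),interpolation=cv2.INTER_CUBIC)
cv2.imwrite("pics/w4.png",np.vstack([f(sc,230,160),f(tp,215,165)])[:,:,::-1])
```

```text
(no output)
```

View pics/w4.png

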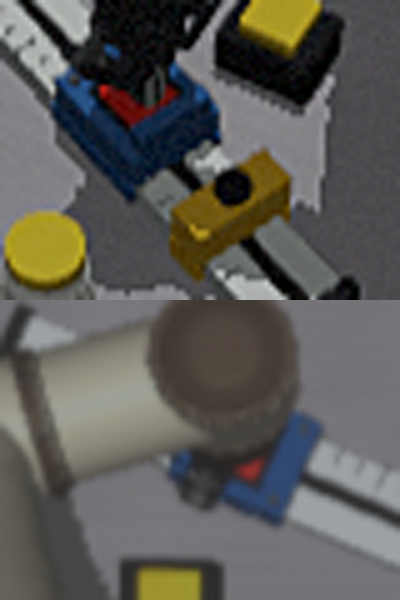

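The scene crop shows a gap still open between the carriage front at (130,195) and the stop at (175,255). That fits the roughly 156 mm needed less the 114 mm done, so about 42 mm is left.

Call:
apply_moves(targets=[[0, 0, 0, 0.008, 0.018, 0, -1], [0, 0, 0, 0.019, 0.046, 0, -1], [0, 0, 0, 0.031, 0.074, 0, -1], [0, 0, 0, 0.043, 0.101, 0, -1], [0, 0, 0, 0.054, 0.129, 0, -1], [0, 0, 0, 0.066, 0.157, 0, -1], [0, 0, 0, 0.078, 0.184, 0, -1], [0, 0, 0, 0.089, 0.212, 0, -1], [0, 0, 0, 0.101, 0.24, -0.002, -1], [0, 0, 0, 0.109, 0.258, -0.002, -1], [0, 0, 0, 0.116, 0.277, -0.002, -1], [0, 0, 0, 0.116, 0.277, -0.002, -1]])

```text
t: 11.2
tool_pos: [556.3, 29.6, 64.0]
tool_rot: [-1.743, 2.611, -0.002]
contact_force: [-6.6, 1.2, 17.6]
gripper_width: -0.1
```

Call:
apply_moves(targets=[[0, 0, 0, 0.004, 0.009, 0, -1], [0, 0, 0, 0.008, 0.018, 0, -1], [0, 0, 0, 0.012, 0.028, 0, -1], [0, 0, 0, 0.016, 0.037, 0, -1], [0, 0, 0, 0.019, 0.046, 0, -1], [0, 0, 0, 0.023, 0.055, 0, -1], [0, 0, 0, 0.023, 0.055, 0, -1]])

```text
t: 11.78
tool_pos: [558.5, 34.8, 63.9]
tool_rot: [-1.743, 2.612, -0.002]
contact_force: [-5.6, 0.7, 16.8]
gripper_width: -0.3
```

Call:
apply_moves(targets=[[0, 0, 0, 0.004, 0.009, 0, -1], [0, 0, 0, 0.008, 0.018, 0, -1], [0, 0, 0, 0.012, 0.028, 0, -1], [0, 0, 0, 0.012, 0.028, 0, -1]])

```text
t: 12.12
tool_pos: [559.7, 37.6, 64.0]
tool_rot: [-1.743, 2.612, -0.002]
contact_force: [-6.1, 1.4, 17.6]
gripper_width: -0.2
```

Call:
apply_moves(targets=[[0, 0, 0, 0.004, 0.009, 0, -1], [0, 0, 0, 0.008, 0.018, 0, -1], [0, 0, 0, 0.012, 0.028, 0, -1], [0, 0, 0, 0.012, 0.028, 0, -1]])

```text
t: 12.45
tool_pos: [560.9, 40.4, 63.9]
tool_rot: [-1.743, 2.612, -0.002]
contact_force: [-5.7, 1.4, 18.4]
gripper_width: 0.3
```

Call:
apply_moves(targets=[[0, 0, 0, 0.004, 0.009, 0, -1], [0, 0, 0, 0.008, 0.018, 0, -1], [0, 0, 0, 0.012, 0.028, 0, -1], [0, 0, 0, 0.012, 0.028, 0, -1]])

```text
t: 12.78
tool_pos: [561.1, 41.1, 63.9]
tool_rot: [1.742, -2.611, 0.004]
contact_force: [-6.1, -5.4, 19.8]
gripper_width: -0.4
```

Contact: the tool stalls and the force opposing the push has risen. One more small push to confirm it is seated.

Call:
apply_moves(targets=[[0, 0, 0, 0.004, 0.009, 0, -1], [0, 0, 0, 0.008, 0.018, 0, -1], [0, 0, 0, 0.008, 0.018, 0, -1], [0, 0, 0, 0.008, 0.018, 0, -1]])

```text
t: 13.12
tool_pos: [561.3, 41.6, 63.9]
tool_rot: [1.741, -2.609, 0.004]
contact_force: [-6.8, -10.9, 19.8]
gripper_width: -0.1
```

Run:
```python
from bench import monitor, cams
import cv2
from h import *
sc=cams.read_camera("scene");s=monitor.observe();print(s["tool_pos"],s["contact_force"])
cv2.imwrite("pics/w5.png",cv2.resize(sc["frame"][160:235,230:330],(600,450),interpolation=cv2.INTER_CUBIC)[:,:,::-1])
```

```text
[561.26778793  41.5726207   63.87803986] [-5.34595015 -9.60486864 20.31805539]
```

View pics/w5.png

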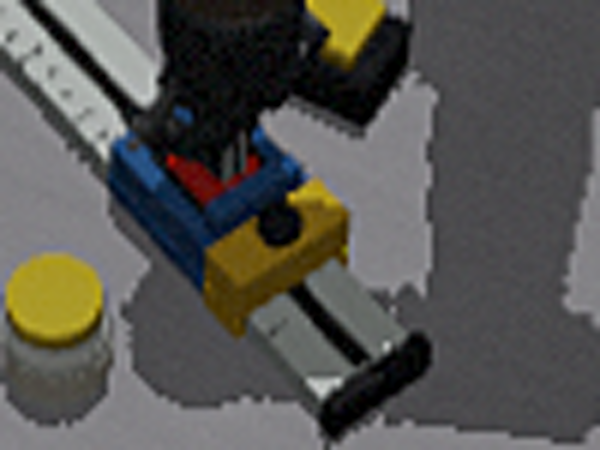

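The picture shows the blue carriage flush against the yellow stop, with no gap at (205,270)–(300,200). Lifting straight up to release the button.

Call:
apply_moves(targets=[[0, 0, 0, 0, 0, 0.02, -1], [0, 0, 0, 0, 0, 0.04, -1], [0, 0, 0, 0, 0, 0.06, -1], [0, 0, 0, 0, 0, 0.08, -1], [0, 0, 0, 0, 0, 0.1, -1], [0, 0, 0, 0, 0, 0.13, -1], [0, 0, 0, 0, 0, 0.17, -1], [0, 0, 0, 0, 0, 0.25, -1], [0, 0, 0, 0, 0, 0.4, -1], [0, 0, 0, 0, 0, 0.6, -1], [0, 0, 0, 0, 0, 0.8, -1], [0, 0, 0, 0, 0, 1, -1]])

```text
t: 14.17
tool_pos: [562.2, 45.2, 162.0]
tool_rot: [-1.743, 2.614, 0.0]
contact_force: [-0.1, 1.0, -0.7]
gripper_width: -0.3
```

Call:
apply_moves(targets=[[0, 0, 0, -0.2, 0, 0.2, -1], [0, 0, 0, -0.4, 0.2, 0.4, -1], [0, 0, 0, -0.6, 0.5, 0.6, -1], [0, 0, 0, -0.8, 0.8, 0.8, -1], [0, 0, 0, -0.8, 0.9, 0.8, -1], [0, 0, 0, -0.8, 0.9, 0.8, -1], [0, 0, 0, -0.8, 0.9, 0.8, -1]])

```text
t: 14.75
tool_pos: [481.9, 135.4, 240.8]
tool_rot: [1.744, -2.613, -0.001]
contact_force: [1.6, -0.9, -0.4]
gripper_width: 0.0
```

Call:
apply_moves(targets=[[0, 0, 0, -0.2, 0.25, 0, -1], [0, 0, 0, -0.4, 0.5, 0, -1], [0, 0, 0, -0.5, 0.75, 0, -1], [0, 0, 0, -0.6, 1, 0, -1], [0, 0, 0, -0.6, 1, 0, -1], [0, 0, 0, -0.6, 1, 0, -1], [0, 0, 0, -0.6, 1, 0, -1]])

```text
t: 15.33
tool_pos: [422.4, 233.9, 239.9]
tool_rot: [1.739, -2.613, 0.001]
contact_force: [0.5, 0.0, -1.2]
gripper_width: -0.1
```

Run:
```python
from bench import monitor, cams
import cv2
from h import *
sc=cams.read_camera("scene");tp=cams.read_camera("top");s=monitor.observe();print(s["t"],s["tool_pos"],s["contact_force"],abs(s["joint_vel"]).max())
for a,ce,m in blob(tp,"red",(205,160,335,235))[:2]: print(a,ce,ray(tp,ce,72))
for a,ce,m in blob(sc,"red",(205,130,310,235))[:2]: print("scene",a,ce,ray(sc,ce,72),ray(sc,ce,64))
f=lambda c,x0,y0:cv2.resize(c["frame"][y0:y0+110,x0:x0+146],(400,300),interpolation=cv2.INTER_CUBIC)
cv2.imwrite("pics/w6.png",np.vstack([f(sc,190,130),f(tp,205,150)])[:,:,::-1])
```

```text
15.4333 [422.60059356 233.71656476 240.29144642] [ 0.10586942 -0.4264684  -0.11102082] 0.005201670261262159
121 [251.72727273 188.34710744] [557.94117075  33.34444608  72.        ]
scene 125 [265.184 185.56 ] [561.18308399  36.982612    72.        ] [556.40030109  34.50619458  64.        ]
```

View pics/w6.png

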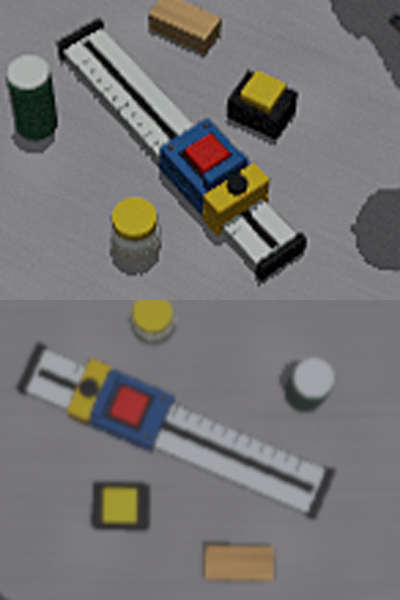

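The carriage sits flush against the stop in both views, the button is up, the other things are where they were, and the arm is clear and still. Handing in.

```bash
python3 -c "
from bench import sign_off
print(sign_off())"
```

```text
the job is handed in; nothing more can be done
None
```

The carriage is resting against the yellow end stop with its lock button released, and I handed the job in at about 15.4 s of robot time.

- **What I did:** I pressed the red button fully down with the shut fingertips, at 63.9 mm height and about 17–20 N. I kept it down while sliding the carriage about 158 mm. At the stop the tool stalled and the opposing force rose to about 10 N. I then lifted straight up and moved clear. The tip never leaned on the blue wall; friction on the button carried the carriage along.
- **Last checks:** Both camera views show the carriage flush against the stop, the nearby loose things where they were, and no force on the arm. I did not check the screwdriver, hammer or bottle again at the end, but the arm stayed well above the bench and met no contact on its way.
- **Disagreements:**
  - The two cameras' button positions differ by about 5 mm at the end, which is coarse pixel accuracy. That the carriage is seated therefore rests on the contact stall and the flush look in the pictures.
  - I first planned for about 110 mm of travel by an arithmetic slip. A mid-way picture showed the remaining gap, and I corrected it with the button still held down.

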